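# Check an accumulator's gas charge with a push-on rod gauge

## Robot

A 7-joint arm with a two-finger parallel gripper is mounted at the origin on a cart in front of the work surface, level with it; the furniture and walls round the work are solid. World frame = base frame: x ahead of the robot, y to its left, z up, the work surface at z = 0. Lengths are in m, angles in rad, forces in N, time in s.
With the tool pointing down it reaches from about 0.4 to 0.85 m from the base axis. Payload 10.4 kg.
Tool frame: the origin (TCP) lies on the centre line of the jaws, within the pads' length; the fingertips stand 11 mm ahead of it and the grasp point (between the pads) lies 8 mm behind it (tip_reach is the distance from the TCP to the fingertips, in m); z points along the fingers, y is the line along which they close (so a half turn about z gives the same grasp; the last joint's range is limited). The gripper opens to 85 mm and grips with 20 to 120 N. Pads are 22 mm wide; open, the fingers measure 114 mm over their backs; the gripper's body (76 mm by 85 mm) begins 54 mm behind the grasp point. The pads swing forward as they close: fully open they stand 13 mm farther back than shut.
Start: joints at [1.206, 0.332, -0.065, 1.46, 0.022, 1.35, -0.088], TCP at [0.21, -0.589, 0.242] pointing down, gripper open.
Joint ranges: [-2.6, 2.6], [-0.5, 2.12], [-1.47, 1.34], [0.16, 2.42], [-1.27, 4.41], [0.06, 2.06], [-2.6, 2.6]. Speed limits (rad/s): [2.22, 2.22, 2.79, 2.79, 3.14, 3.14, 3.14].

## Interface

Orientations are given as a unit quaternion [x, y, z, w].
In Python, from workcell import get_obs, camera, hand_in, tip_reach gives the robot as it stands. The module is installed in compiled form; this text tells all that it offers.
- The arm moves only by the tool move_arm, never from a script. Its argument "plan" is a list of rows, each an object with "delta_pos": the shift along the tool's x, y, z in a scale on which 1.0 is 75 cm, a list of three; "turn": the turn, a rotation vector about the tool's x, y, z in fractions of the full range, 1 being pi/2 rad, a list of three; "fingers": the closure, from 0 (fully open) to 1 (shut). A call has 1 to 12 rows; each row is the pose to reach, as a shift and turn from the pose commanded when the call began, along the tool's axes at that moment; what a row does not reach only later rows make up. A row lasts 1/8 s, in which the tool goes at most 62.5 mm and 10.7 degrees, less where a joint would pass 70% of its speed; a pose out of reach is approached as far as the arm can. A shift or turn number past 1, either way, is cut back to 1. A call with a gripper value outside its range is refused whole. The fingers move at their own pace and stop on an object; "force" is the grip in N (left out, the last holds). Time passes only in rows, so rows that repeat a pose let the fingers close. It gives the time, the measured TCP pose, the force, the opening and the grip force at its end, in the units of the state.
- get_obs(): the state, without advancing time (a new reading comes with each control period).
- camera(name): name is "side" or "top"; returns a dict with "color" (420x560x3 uint8, red, green, blue), "range_z" (420x560 float32, m along the optical axis (not along the pixel's ray), 0 where there is no reading), "fx", "fy", "cx", "cy" (pixels), "R" (3x3) and "t" (3): a world point X has camera coordinates R X + t. Camera axes: x right, y down, z forward; pixel columns grow to the right and rows downward; lengths in m; the calibration is good to about 2 mm. A picture is of the moment at which its call begins.
- hand_in(): hands the job in; it is judged then, once.
The state is a dict: "clock": time; "joint_pos": joint angles; "joint_velocities": joint speeds; "tau": joint torques, N m; "position": TCP position; "ee_rot": TCP orientation; "ft_force": force on the tool from outside, world axes, zero at the start; "torque": the same for the moment, N m; "grip_width": opening from 0.0 (shut) to 1.0 (fully open); "grasp_force": force on a finger pad.
Only numpy, scipy, OpenCV 4.12 (cv2) and the standard library are available. Lean on these libraries where they do the work, as an engineer would, in place of code of your own. Each camera call takes 0.05 s, during which the arm holds its last target. There are 200 camera calls.

## Task

Take the red-handled rod gauge out of its stand, set it squarely over the charging valve on top of the blue accumulator and press it straight down with a steady 20 N or so (never more than 25 N) for about two seconds, so that the gas charge pushes the white reading rod out. Then stand the gauge upright back in its stand, fully down, with the rod still out to be read, and let go; do not touch the rod and leave the other things alone.

Things in the scene. Friction and masses are not known exactly. Their poses are not given: they have to be found in the camera images.
- gauge: loose rod gauge, 0.28 kg, 115 mm tall, upright in its stand. Origin: centre of the chuck's lower rim; z up its axis. z 0-34 mm: hollow brass chuck, 24 mm outside, bell mouth 33 mm wide; z 33-65: aluminium head, 34-38 mm across; z 65-115: red handle. A steel tube (21 mm thick, axis at z 47) runs out along +x to x = 77 mm, a black cap along -x to -25 mm
- gauge_handle (a point): centre of the red handle, 90 mm above the gauge's rim; axes as the gauge. Here to grip: two flat faces 24 mm apart along the gauge's y, 28 mm wide along x, 50 mm high, top 25 mm above this point
- gauge_seal_rest (a point): middle of the underside of the sprung rubber seal when unloaded, in the chuck 14 mm above the rim. The bore narrows from about 25 mm at the rim to 17 mm at 10 mm depth. The seal has 12 mm of travel: 4 N preload, then 5 N per mm. The valve's core starts to push on the rod 4.5 mm before the stem meets the seal and adds up to 5 to 7 N. So 1 mm of seal travel takes about 15 N, 2 mm about 20 N
- rod: white reading rod, 8 mm thick, black rings, in the gauge's tube; slides along the gauge's +x. Origin on the gauge's axis 47 mm above the rim when it is in; its tip is 79 mm along +x from its origin, 2 mm out of the tube when in. Never touch it with the robot: only the valve's core, met inside the chuck, may drive it out
- rod_out (a joint): how far the rod has been pushed out (m), 0 = in. It comes out 14 to 32 mm, depending on the hidden gas pressure, as the chuck is pressed onto the valve, and stays out by friction when the gauge is lifted off
- accumulator: blue round pressure vessel, 84 mm across, on a fixed square 96 mm base plate. Origin: centre of the plate's underside, on the bench, exactly below the axis of the upright valve; z up. The dome with its 32 mm boss ends at z 106 mm, the brass hexagon nut, 22 mm wide, at z 114 mm; the valve stem rises from the nut
- valve_lowest (a point): point on the valve's axis 144 mm above the bench: the lowest place where the end of the stem can be. Brass stem, 13 mm in diameter, fixed, with a 5 mm pin (sprung core) 5 mm proud of its end. It is screwed in to an unknown depth: its end is 0 to 22 mm above this point, to be felt. Reading: 15 N or more held for a second, never over 25 N
- gauge_stand: fixed aluminium block 80 x 80 x 40 mm for the gauge. Origin: centre of its underside, on the bench; z up. In the middle of its top is a round pocket 39 mm in diameter, 26 mm deep (floor at z 14 mm), in which the gauge's rim stands
- marker_box: loose yellow box with a black cap, 31 x 31 x 106 mm, origin at the centre of its underside; bystander
- collet: loose grey slotted collet, 33 mm across, 46 mm high, origin at the centre of its underside; bystander
- t_nut: loose steel T-nut, 28 x 28 x 18 mm, origin at the centre of its underside; bystander

How it is judged:
On the way, in this order (a step that is already met when the one before it is completed fails the run):
1. the gauge is out of its stand (z of gauge in the frame of gauge_stand above 0.06 m), for 0.2 s.
2. the gauge is pressed upright onto the valve with 15 to 25 N for one second, the rod at least 10 mm out (contact force between gauge and accumulator between 15 and 25 N and horizontal distance between gauge and accumulator below 0.005 m and angle between gauge's own z axis and vertical below 0.12 rad and value of joint rod_out above 0.01 m), for 1 s.
At the end, for the whole second after the job is handed in: The gauge stands upright (within 0.08 rad) and at rest in the pocket of its stand, rim within 3 mm of the pocket's floor, and its rod is still at least 10 mm out (horizontal distance between gauge and gauge_stand below 0.006 m and z of gauge in the frame of gauge_stand below 0.017 m and angle between gauge's own z axis and vertical below 0.08 rad and linear speed of gauge below 0.02 m/s and value of joint rod_out above 0.01 m); the robot touches nothing.
It fails at once if more than 25 N between gauge and accumulator (contact force between gauge and accumulator above 25 N).
It fails at once if the robot touches the rod (contact force between any of the fingers, the arm and rod above 0.3 N).
It fails at once if a bystander is moved more than 15 mm (distance of any of marker_box, collet, t_nut from where it was at the start of the episode above 0.015 m).
It also fails if it takes over 58 s, if anything falls off the work surface, if the arm or the gripper's body presses on something with over 40 N, if the wrist force passes 120 N, or if a joint passes its speed limit or range.

## Working session

There is one attempt and no reset: what is moved stays moved. The work goes in short steps, Python scripts to look and compute and a tool call to move; the robot and the scene stay as the last step left them, time stands still between calls to the robot, and variables do not carry over. Pictures are saved under pics/ and viewed, at most 10 in all, crops included, and the job is handed in when it is done.

Besides the shell and the picture viewer there is one more tool, called as a command line: name --argument value ..., lists and objects as JSON in quotes. move_arm: Moves the arm, as the interface text tells. Its arguments: {"type":"object","properties":{"plan":{"type":"array","items":{"type":"object","properties":{"delta_pos":{"type":"array","items":{"type":"number"}},"turn":{"type":"array","items":{"type":"number"}},"fingers":{"type":"number"}}}},"force":{"type":"number"}},"required":["plan"]}

```bash
mkdir -p pics; cat > h.py <<'E'
import numpy as np, cv2
from workcell import get_obs, camera, hand_in, tip_reach
def snap(n):
    c=camera(n); np.savez(f'{n}.npz',**c); return c
def save(c,f,crop=None,s=1):
    im=c['color'][:,:,::-1]
    if crop: im=im[crop[1]:crop[3],crop[0]:crop[2]]
    cv2.imwrite('pics/'+f,cv2.resize(im,None,fx=s,fy=s))
def pts(c):
    z=c['range_z'];v,u=np.mgrid[:z.shape[0],:z.shape[1]]
    P=np.stack([(u-c['cx'])/c['fx']*z,(v-c['cy'])/c['fy']*z,z],-1)
    return (P-c['t'])@c['R']   # world
E
python3 - <<'E'
from h import *
np.set_printoptions(precision=4,suppress=True)
for n in('top','side'):
    c=snap(n);save(c,n+'0.png');print(n,c['fx'],-c['R'].T@c['t'],c['R'][2])
o=get_obs();print(o,tip_reach)
E
```

```text
top 383.66721762215906 [0.3913 0.3105 0.9484] [ 0.1187 -0.0195 -0.9927]
side 534.7504489928386 [ 0.4897 -0.5762  0.6265] [ 0.0349  0.8524 -0.5217]
{'clock': 0.1, 'joint_pos': array([ 1.2064,  0.3328, -0.0647,  1.4609,  0.0216,  1.3499, -0.0885]), 'joint_velocities': array([ 0.0002, -0.0012,  0.0023, -0.004 , -0.0009, -0.0011,  0.0014]), 'tau': array([  0.0017, -62.6748,   0.0495, -39.2437,   0.0163,   0.007 ,
        -0.0001]), 'position': array([ 0.2094, -0.5885,  0.2416]), 'ee_rot': array([ 0.9854,  0.1701, -0.0001, -0.0006]), 'ft_force': array([ 0.5221,  0.6884, -0.1098]), 'torque': array([-0.0102,  0.0086, -0.0248]), 'grasp_force': 0.0, 'grip_width': 0.9996332161392837} 0.011
```

View pics/top0.png

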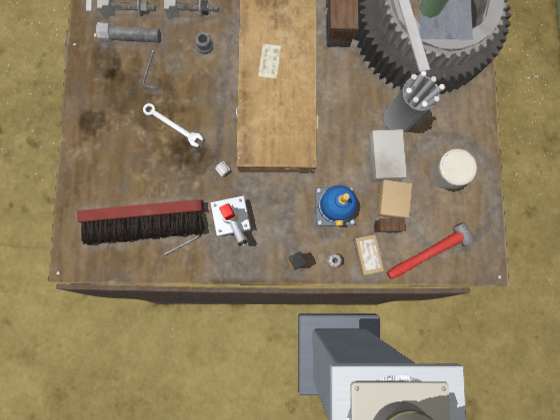

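View pics/side0.png

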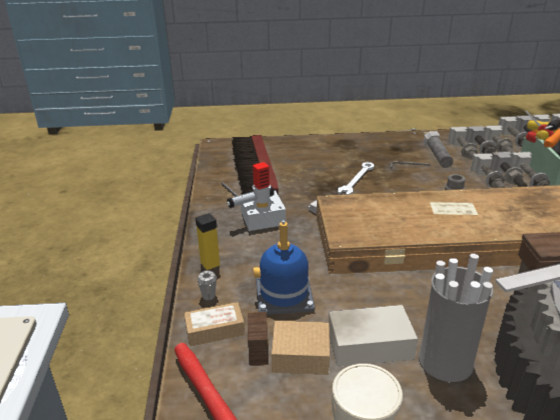

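The top view shows the gauge in its stand at about (230,215), with its tube toward the lower right. The accumulator is at (340,205), the marker box at (300,261), the collet at (335,260) and the T-nut at (222,168). In the side view the red handle is at (261,177) and the stem at (284,235).

```bash
python3 - <<'E'
from h import *
np.set_printoptions(precision=4,suppress=True)
for n,reg in(('top',dict(g=(205,190,255,250),a=(312,180,362,232),mb=(285,248,316,272),co=(325,250,347,270),tn=(212,160,234,178))),('side',dict(g=(225,155,290,235),a=(250,215,315,312)))):
    c=dict(np.load(n+'.npz'));P=pts(c);hsv=cv2.cvtColor(c['color'],cv2.COLOR_RGB2HSV)
    H,S,V=cv2.split(hsv)
    for k,(a,b,d,e) in reg.items():
        m=np.zeros(H.shape,bool);m[b:e,a:d]=1;m&=c['range_z']>0
        m&=P[...,2]>0.008
        q=P[m];print(n,k,len(q),q.min(0),q.max(0))
        if k=='g':
            r=m&((H<8)|(H>172))&(S>140)&(V>80);q=P[r];print(' red',len(q),np.percentile(q,[2,50,98],axis=0))
            t=r&(P[...,2]>np.percentile(q[:,2],95)-0.004);vu=np.argwhere(t);rect=cv2.minAreaRect(P[t][:,:2].astype(np.float32)*1000);print(' top face',t.sum(),P[t].mean(0),rect)
            s=m&(abs(P[...,2]-.04)<.006)
            rect=cv2.minAreaRect(P[s][:,:2].astype(np.float32)*1000);print(' stand',s.sum(),P[s].mean(0),rect)
            tb=m&(P[...,2]>.052)&(P[...,2]<.078)&~r;print(' tube',tb.sum());q=P[tb]
            print(cv2.fitLine(q[:,:2].astype(np.float32),cv2.DIST_HUBER,0,.01,.01).ravel(), q.min(0),q.max(0))
        if k=='a':
            y=m&(H>12)&(H<32)&(S>100)&(V>80);q=P[y];q=q[q[:,2]>.116];print(' stem',len(q),q.mean(0),np.percentile(q,[1,99],axis=0))
            bl=m&(H>95)&(H<125)&(S>120);q=P[bl];q=q[(q[:,2]>.03)&(q[:,2]<.106)]
            # sphere/cylinder fit: circle of outermost
            rect=cv2.minEnclosingCircle((q[:,:2]*1000).astype(np.float32));print(' blue',len(q),rect)
            pl=m&(P[...,2]<.02);rect=cv2.minAreaRect(P[pl][:,:2].astype(np.float32)*1000);print(' plate',rect,P[pl][:,2].mean())
E
```

```text
top g 1284 [0.4312 0.3604 0.0089] [0.5499 0.4522 0.132 ]
 red 144 [[0.4882 0.3923 0.0925]
 [0.5008 0.404  0.1278]
 [0.5144 0.4168 0.131 ]]
 top face 106 [0.5028 0.4055 0.1286] ((502.8121337890625, 405.392578125), (24.899852752685547, 21.122074127197266), 27.389434814453125)
 stand 770 [0.5045 0.4063 0.0393] ((504.0663757324219, 406.884521484375), (80.25638580322266, 80.44096374511719), 12.532256126403809)
 tube 243
[0.9042 0.4272 0.4654 0.3874] [0.4312 0.3654 0.0559] [0.5292 0.4251 0.078 ]
top a 1418 [0.4816 0.1027 0.008 ] [0.5806 0.1996 0.1569]
 stem 41 [0.5304 0.1528 0.1404] [[0.5262 0.1454 0.1164]
 [0.5363 0.1573 0.1526]]
 blue 877 ((530.5523071289062, 151.3424530029297), 41.38519287109375)
 plate ((533.1771850585938, 151.1351318359375), (95.99635314941406, 95.14506530761719), 2.3953046798706055) 0.010478076654724154
top mb 218 [0.3789 0.2309 0.0142] [0.4172 0.2702 0.1087]
top co 147 [0.3845 0.142  0.0105] [0.415  0.175  0.0495]
top tn 123 [0.607  0.4141 0.0081] [0.6412 0.4493 0.0239]
side g 2862 [0.4314 0.1392 0.008 ] [0.5514 0.6705 0.1559]
 red 364 [[0.4873 0.3874 0.0374]
 [0.5031 0.3961 0.1076]
 [0.5209 0.5934 0.1284]]
 top face 85 [0.5041 0.4005 0.1265] ((504.1105041503906, 401.45745849609375), (28.04383659362793, 27.35146713256836), 27.823686599731445)
 stand 1173 [0.498  0.4902 0.0384] ((497.825439453125, 502.8503723144531), (85.20169830322266, 294.3701477050781), 4.909003734588623)
 tube 465
[0.9353 0.354  0.4829 0.385 ] [0.4314 0.3589 0.0522] [0.5304 0.4206 0.0779]
side a 3534 [0.4766 0.0982 0.008 ] [0.5817 0.3765 0.1559]
 stem 143 [0.533  0.1437 0.1357] [[0.5277 0.1397 0.1167]
 [0.5396 0.1516 0.1515]]
 blue 1882 ((532.249267578125, 139.47418212890625), 40.192787170410156)
 plate ((529.0285034179688, 236.80445861816406), (93.88047790527344, 277.19677734375), 2.8478200435638428) 0.012180884721894806
```

```bash
cat >> h.py <<'E'
from scipy.optimize import least_squares
from scipy.spatial.transform import Rotation as Ro
def circ(q,r,c0):
    f=least_squares(lambda c:np.hypot(*(q[:,:2]-c).T)-r,c0,loss='soft_l1',f_scale=.001)
    return f.x,np.sqrt(np.median(f.fun**2))
def totool(target):
    o=get_obs();return Ro.from_quat(o['ee_rot']).inv().apply(np.array(target)-o['position'])
E
python3 - <<'E'
from h import *
np.set_printoptions(precision=4,suppress=True)
for n in('top','side'):
    c=dict(np.load(n+'.npz'));P=pts(c);H,S,V=cv2.split(cv2.cvtColor(c['color'],cv2.COLOR_RGB2HSV))
    near=np.hypot(P[...,0]-.532,P[...,1]-.15)
    ok=c['range_z']>0
    m=ok&(near<.02)&(P[...,2]>.117);q=P[m]
    print(n,'stem',len(q),circ(q,.0065,[.532,.15]),'z',np.sort(q[:,2])[-12:])
    bl=ok&(near<.06)&(H>95)&(H<125)&(S>120)&(P[...,2]>.025)&(P[...,2]<.06);q=P[bl];print(' blue',len(q),circ(q,.042,[.532,.15]))
    g=ok&(np.hypot(P[...,0]-.503,P[...,1]-.403)<.03)&(P[...,2]>.084)
    q=P[g];print(' handle',len(q))
    for lo in np.arange(.084,.13,.01):
        s=q[(q[:,2]>lo)&(q[:,2]<lo+.01)]
        if len(s):
            R=np.array([[-.887,-.462],[.462,-.887]]);w=(s[:,:2]-[.5035,.405])@R.T;print('  ',lo,len(s),np.percentile(w,[3,97],axis=0).ravel()*1000)
    b=ok&(P[...,0]>.4)&(P[...,0]<.6)&(P[...,1]>.43)&(P[...,1]<.55);print(' brush zmax',P[b][:,2].max())
    b=ok&(P[...,0]>.3)&(P[...,0]<.75)&(P[...,1]>-.35)&(P[...,1]<.4);print(' tallest',np.percentile(P[b][:,2],99.9),P[b][P[b][:,2].argmax()])
o=get_obs();R=Ro.from_quat(o['ee_rot']).as_matrix();print(R)
for p in [(.3,-.589,.3),(.56,-.3,.32),(.6,.1,.32),(.5035,.405,.25),(.5035,.405,.20)]:print(p,totool(p))
E
```

```text
top stem 52 (array([0.5334, 0.1501]), np.float64(0.0007818562592603928)) z [0.1516 0.1519 0.1521 0.1523 0.1523 0.1525 0.1526 0.1532 0.1541 0.1562
 0.1566 0.1569]
 blue 26 (array([0.5333, 0.1502]), np.float64(0.00013373426030299158))
 handle 181
   0.084 8 [  3.0836 -12.4997  13.0441  10.781 ]
   0.094 13 [ -9.0887 -12.5331  13.0289  11.1518]
   0.104 7 [ 11.971  -10.752   13.0604   6.9696]
   0.11399999999999999 12 [ -5.1415 -11.5986  12.7951  10.7407]
   0.12399999999999999 141 [-13.7748 -12.1758  12.2909   9.8713]
 brush zmax 0.046891083648558554
 tallest 0.16810507781201875 [0.7389 0.0026 0.1742]
side stem 159 (array([0.5338, 0.1485]), np.float64(0.0006988657753241546)) z [0.1513 0.1514 0.1516 0.152  0.153  0.1533 0.1535 0.1537 0.1543 0.1545
 0.1552 0.1559]
 blue 472 (array([0.5337, 0.1486]), np.float64(0.0007212896238551354))
 handle 363
   0.084 71 [-10.9959  -5.4931  14.2315  15.3228]
   0.094 67 [-12.0971  -4.7098  14.7219  14.9188]
   0.104 67 [-12.7282  -6.1448  13.8796  14.549 ]
   0.11399999999999999 79 [-13.2151  -8.7473  14.4038  15.843 ]
   0.12399999999999999 79 [-11.6547  -9.4721  13.5457  14.7436]
 brush zmax 0.04452204568443029
 tallest 0.17007723860544507 [ 0.7443 -0.0047  0.1722]
[[ 0.9421  0.3352 -0.0005]
 [ 0.3352 -0.9421  0.0012]
 [-0.0001 -0.0013 -1.    ]]
(0.3, -0.589, 0.3) [ 0.0852  0.0307 -0.0585]
(0.56, -0.3, 0.32) [ 0.427  -0.1544 -0.0782]
(0.6, 0.1, 0.32) [ 0.5988 -0.5179 -0.0778]
(0.5035, 0.405, 0.25) [ 0.6101 -0.8375 -0.0074]
(0.5035, 0.405, 0.2) [ 0.6101 -0.8374  0.0426]
```

The rows are not in the units I measure in: shifts go in shares of 75 cm and turns go in shares of pi/2 rad. I convert before sending: 0.49 m / 0.75 = 0.6533, 0.427 m / 0.75 = 0.5693, -0.07 rad / 1.5708 = -0.0446.

move_arm --plan '[{"delta_pos": [0.04, -0.0133, -0.04], "turn": [0, 0, 0], "fingers": 0.35}, {"delta_pos": [0.1067, -0.04, -0.08], "turn": [0, 0, 0], "fingers": 0.35}, {"delta_pos": [0.1733, -0.06, -0.104], "turn": [0, 0, 0], "fingers": 0.35}, {"delta_pos": [0.24, -0.0867, -0.104], "turn": [0, 0, 0], "fingers": 0.35}, {"delta_pos": [0.3067, -0.1107, -0.104], "turn": [0, 0, 0], "fingers": 0.35}, {"delta_pos": [0.3733, -0.1333, -0.104], "turn": [0, 0, 0], "fingers": 0.35}, {"delta_pos": [0.44, -0.16, -0.104], "turn": [0, 0, 0], "fingers": 0.35}, {"delta_pos": [0.5067, -0.1827, -0.104], "turn": [0, 0, 0], "fingers": 0.35}, {"delta_pos": [0.5693, -0.2053, -0.104], "turn": [0, 0, 0], "fingers": 0.35}, {"delta_pos": [0.6, -0.2667, -0.104], "turn": [0, 0, 0], "fingers": 0.35}, {"delta_pos": [0.6267, -0.3267, -0.104], "turn": [0, 0, 0], "fingers": 0.35}, {"delta_pos": [0.6533, -0.3867, -0.104], "turn": [0, 0, -0.0446], "fingers": 0.35}]'

```text
clock: 1.6
position: [0.5738, -0.1497, 0.3199]
ee_rot: [0.979, 0.205, -0.0, -0.0]
ft_force: [0.8, 0.4, 0.1]
grip_width: 0.653
grasp_force: 0.0
```

```bash
python3 - <<'E'
from h import *
np.set_printoptions(precision=4,suppress=True)
o=get_obs();print(o['joint_pos'],o['clock'],o['grip_width'])
for p in [(.6,.1,.32),(.504,.404,.25),(.504,.404,.20)]:print(p,totool(p))
y=Ro.from_quat(o['ee_rot']).as_matrix()[:,1];print(np.degrees(np.arctan2(y[1],y[0])))
E
```

```text
[ 0.5031  0.2608 -0.4026  1.4065  0.1015  1.4954 -1.0525] 1.6 0.6528671117933327
(0.6, 0.1, 0.32) [ 0.1242 -0.2182 -0.0001]
(0.504, 0.404, 0.25) [ 0.1584 -0.5351  0.07  ]
(0.504, 0.404, 0.2) [ 0.1584 -0.5351  0.12  ]
-66.32636069830083
```

Converted, -0.535 m / 0.75 = -0.7133, 0.158 m / 0.75 = 0.2107, -0.066 rad / 1.5708 = -0.042.

move_arm --plan '[{"delta_pos": [0.04, -0.06, 0], "turn": [0, 0, 0], "fingers": 0.35}, {"delta_pos": [0.08, -0.1267, 0], "turn": [0, 0, -0.0127], "fingers": 0.35}, {"delta_pos": [0.12, -0.1933, 0], "turn": [0, 0, -0.0255], "fingers": 0.35}, {"delta_pos": [0.1533, -0.26, 0], "turn": [0, 0, -0.042], "fingers": 0.35}, {"delta_pos": [0.1733, -0.3267, 0], "turn": [0, 0, -0.042], "fingers": 0.35}, {"delta_pos": [0.1867, -0.3933, 0], "turn": [0, 0, -0.042], "fingers": 0.35}, {"delta_pos": [0.196, -0.46, 0.0133], "turn": [0, 0, -0.042], "fingers": 0.35}, {"delta_pos": [0.2, -0.5267, 0.04], "turn": [0, 0, -0.042], "fingers": 0.35}, {"delta_pos": [0.204, -0.5933, 0.08], "turn": [0, 0, -0.042], "fingers": 0.35}, {"delta_pos": [0.208, -0.66, 0.12], "turn": [0, 0, -0.042], "fingers": 0.35}, {"delta_pos": [0.2107, -0.7133, 0.16], "turn": [0, 0, -0.042], "fingers": 0.35}, {"delta_pos": [0.2107, -0.7133, 0.16], "turn": [0, 0, -0.042], "fingers": 0.35}]'

```text
clock: 3.1
position: [0.5008, 0.4047, 0.1971]
ee_rot: [0.971, 0.24, -0.003, 0.0]
ft_force: [-0.4, -1.0, 0.5]
grip_width: 0.651
grasp_force: 0.0
```

```bash
python3 - <<'E'
from h import *
np.set_printoptions(precision=4,suppress=True)
o=get_obs();print(o['joint_pos'],o['clock'],o['grip_width'],o['position'])
for p in [(.504,.404,.096)]:print(p,totool(p))
y=Ro.from_quat(o['ee_rot']).as_matrix()[:,1];print(np.degrees(np.arctan2(y[1],y[0])))
save(snap('side'),'side1.png',(200,60,340,240),3)
E
```

```text
[-0.276   0.4815 -0.6498  1.4346  0.2897  1.3277 -2.0285] 3.1 0.6506265813438706 [0.5008 0.4047 0.1971]
(0.504, 0.404, 0.096) [0.003  0.0022 0.1011]
-62.27328336310129
```

View pics/side1.png

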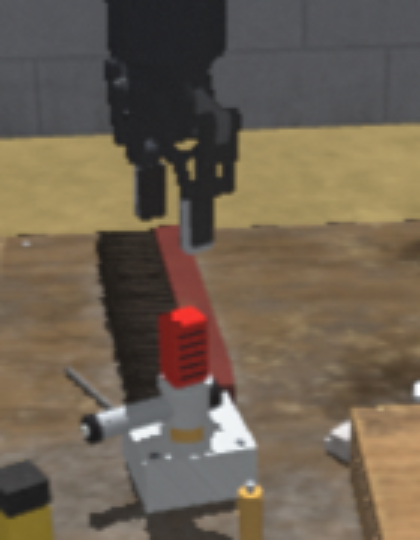

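The crop shows the open gripper above the red handle, with a finger on each side of it. The arm was still settling. Descending next.

Converted, 0.104 m / 0.75 = 0.1387, 0.1 m / 0.75 = 0.1333.

move_arm --plan '[{"delta_pos": [0, 0, 0.0267], "turn": [0, 0, 0], "fingers": 0.35}, {"delta_pos": [0, 0, 0.0667], "turn": [0, 0, 0], "fingers": 0.35}, {"delta_pos": [0, 0, 0.1067], "turn": [0, 0, 0], "fingers": 0.35}, {"delta_pos": [0, 0, 0.1333], "turn": [0, 0, 0], "fingers": 0.35}, {"delta_pos": [0, 0, 0.1387], "turn": [0, 0, 0], "fingers": 0.35}, {"delta_pos": [0, 0, 0.1387], "turn": [0, 0, 0], "fingers": 0.35}, {"delta_pos": [0, 0, 0.1387], "turn": [0, 0, 0], "fingers": 0.35}]'

```text
clock: 4.03
position: [0.5052, 0.4026, 0.0975]
ee_rot: [0.972, 0.237, 0.001, -0.0]
ft_force: [-0.4, 0.4, 0.5]
grip_width: 0.648
grasp_force: 0.0
```

```bash
python3 - <<'E'
from h import *
np.set_printoptions(precision=4,suppress=True)
o=get_obs();print(o['position'],o['ee_rot'],o['ft_force'],totool((.504,.404,.096)))
save(snap('side'),'side2.png',(200,100,340,240),3)
E
```

```text
[0.5052 0.4026 0.0975] [ 0.9716  0.2366  0.0009 -0.0003] [-0.3892  0.3693  0.5097] [-0.0004 -0.0018  0.0015]
```

View pics/side2.png

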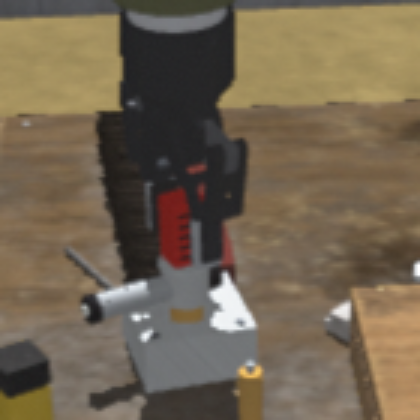

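The fingers straddle the handle, tips just above the aluminium head. Closing now, then lifting.

Converted, -0.001 m / 0.75 = -0.0013.

move_arm --plan '[{"delta_pos": [0, -0.0013, 0], "turn": [0, 0, 0], "fingers": 0.55}, {"delta_pos": [0, -0.0013, 0], "turn": [0, 0, 0], "fingers": 0.75}, {"delta_pos": [0, -0.0013, 0], "turn": [0, 0, 0], "fingers": 1}, {"delta_pos": [0, -0.0013, 0], "turn": [0, 0, 0], "fingers": 1}, {"delta_pos": [0, -0.0013, 0], "turn": [0, 0, 0], "fingers": 1}, {"delta_pos": [0, -0.0013, 0], "turn": [0, 0, 0], "fingers": 1}, {"delta_pos": [0, -0.0013, 0], "turn": [0, 0, 0], "fingers": 1}, {"delta_pos": [0, -0.0013, 0], "turn": [0, 0, 0], "fingers": 1}]' --force 100

```text
clock: 5.08
position: [0.5042, 0.4034, 0.0968]
ee_rot: [0.972, 0.237, 0.0, -0.0]
ft_force: [-1.6, 0.3, 5.0]
grip_width: 0.269
grasp_force: 97.4
```

Converted, -0.175 m / 0.75 = -0.2333, -0.15 m / 0.75 = -0.2.

move_arm --plan '[{"delta_pos": [0, 0, -0.008], "turn": [0, 0, 0], "fingers": 1}, {"delta_pos": [0, 0, -0.0213], "turn": [0, 0, 0], "fingers": 1}, {"delta_pos": [0, 0, -0.04], "turn": [0, 0, 0], "fingers": 1}, {"delta_pos": [0, 0, -0.0667], "turn": [0, 0, 0], "fingers": 1}, {"delta_pos": [0, 0, -0.1], "turn": [0, 0, 0], "fingers": 1}, {"delta_pos": [0, 0, -0.1333], "turn": [0, 0, 0], "fingers": 1}, {"delta_pos": [0, 0, -0.1667], "turn": [0, 0, 0], "fingers": 1}, {"delta_pos": [0, 0, -0.2], "turn": [0, 0, 0], "fingers": 1}, {"delta_pos": [0, 0, -0.2267], "turn": [0, 0, 0], "fingers": 1}, {"delta_pos": [0, 0, -0.2333], "turn": [0, 0, 0], "fingers": 1}, {"delta_pos": [0, 0, -0.2333], "turn": [0, 0, 0], "fingers": 1}]'

```text
clock: 6.45
position: [0.5041, 0.403, 0.2711]
ee_rot: [0.972, 0.237, -0.0, 0.0]
ft_force: [0.8, -0.0, -2.6]
grip_width: 0.267
grasp_force: 97.5
```

```bash
python3 - <<'E'
from h import *
np.set_printoptions(precision=4,suppress=True)
o=get_obs();print(o['position'],o['ee_rot'],o['ft_force'],o['grasp_force'],totool((.5335,.1493,.271)),o['joint_pos'])
E
```

```text
[0.5041 0.403  0.2711] [ 0.9716  0.2367 -0.0001  0.0001] [ 0.8134 -0.0029 -2.6332] 97.4754273891449 [-0.0905  0.2388  0.0002] [-0.2761  0.4405 -0.6581  1.3296  0.2656  1.4593 -2.0096]
```

Converted, 0.239 m / 0.75 = 0.3187, -0.0905 m / 0.75 = -0.1207.

move_arm --plan '[{"delta_pos": [-0.008, 0.0213, 0], "turn": [0, 0, 0], "fingers": 1}, {"delta_pos": [-0.0213, 0.056, 0], "turn": [0, 0, 0], "fingers": 1}, {"delta_pos": [-0.04, 0.1053, 0], "turn": [0, 0, 0], "fingers": 1}, {"delta_pos": [-0.06, 0.1587, 0], "turn": [0, 0, 0], "fingers": 1}, {"delta_pos": [-0.08, 0.212, 0], "turn": [0, 0, 0], "fingers": 1}, {"delta_pos": [-0.1, 0.2653, 0], "turn": [0, 0, 0], "fingers": 1}, {"delta_pos": [-0.1133, 0.3, 0], "turn": [0, 0, 0], "fingers": 1}, {"delta_pos": [-0.1207, 0.3187, 0], "turn": [0, 0, 0], "fingers": 1}, {"delta_pos": [-0.1207, 0.3187, 0], "turn": [0, 0, 0], "fingers": 1}, {"delta_pos": [-0.1207, 0.3187, 0], "turn": [0, 0, 0], "fingers": 1}, {"delta_pos": [-0.1207, 0.3187, 0], "turn": [0, 0, 0], "fingers": 1}, {"delta_pos": [-0.1207, 0.3187, 0], "turn": [0, 0, 0], "fingers": 1}]'

```text
clock: 7.95
position: [0.5335, 0.15, 0.2712]
ee_rot: [0.971, 0.237, -0.0, -0.0]
ft_force: [-0.2, -0.5, -2.9]
grip_width: 0.269
grasp_force: 98.0
```

```bash
python3 - <<'E'
from h import *
np.set_printoptions(precision=4,suppress=True)
o=get_obs();print(o['position'],o['ee_rot'],o['ft_force'])
c=snap('side');save(c,'side3.png',(210,110,350,270),3.5);snap('top')
P=pts(c);H,S,V=cv2.split(cv2.cvtColor(c['color'],cv2.COLOR_RGB2HSV))
ok=(c['range_z']>0)&(np.hypot(P[...,0]-.5335,P[...,1]-.149)<.03)
# brass chuck outline columns and stem columns
ybr=ok&(H>12)&(H<32)&(S>100)&(V>80)&(P[...,2]>.116)
for v in range(110,270):
    u=np.where(ybr[v,230:330])[0]+230
    if len(u): print(v,u.min(),u.max(),P[v,u,2].mean().round(4),end=' | ')
for lo,hi,r in((.189,.196,.0165),(.199,.217,.012),(.118,.148,.0065)):
    m=ok&(P[...,2]>lo)&(P[...,2]<hi);q=P[m]; print(lo,len(q),circ(q,r,[.5335,.149]))
E
```

```text
[0.5335 0.15   0.2712] [ 0.9714  0.2373 -0.     -0.0001] [-0.1845 -0.4976 -2.877 ]
122 286 286 0.3339 | 130 288 288 0.3228 | 132 286 286 0.3204 | 190 276 290 0.2154 | 191 277 290 0.2143 | 192 277 290 0.2131 | 193 277 290 0.2107 | 194 277 290 0.2093 | 195 277 290 0.2075 | 196 277 290 0.2059 | 197 277 290 0.2043 | 198 276 291 0.2016 | 199 275 291 0.1997 | 200 275 292 0.1977 | 201 274 293 0.1955 | 202 274 293 0.1944 | 203 274 293 0.1932 | 204 275 292 0.1926 | 205 276 291 0.1914 | 206 277 290 0.1905 | 207 280 289 0.189 | 223 280 286 0.1503 | 224 280 286 0.1505 | 225 280 286 0.1495 | 226 280 286 0.148 | 227 280 286 0.1463 | 228 280 286 0.1443 | 229 280 287 0.1428 | 230 280 286 0.1405 | 231 280 286 0.1392 | 232 280 287 0.1367 | 233 280 286 0.1345 | 234 280 286 0.1336 | 235 280 286 0.1313 | 236 280 286 0.1282 | 237 280 286 0.1266 | 238 280 286 0.1249 | 239 280 286 0.1225 | 240 280 286 0.1209 | 241 280 287 0.1188 | 242 283 286 0.1175 | 243 284 284 0.1162 | 0.189 111 (array([0.5343, 0.1533]), np.float64(0.0014462777553897067))
0.199 145 (array([0.534 , 0.1509]), np.float64(0.0006473876567307107))
0.118 124 (array([0.5336, 0.1482]), np.float64(0.0006442585760784697))
```

View pics/side3.png

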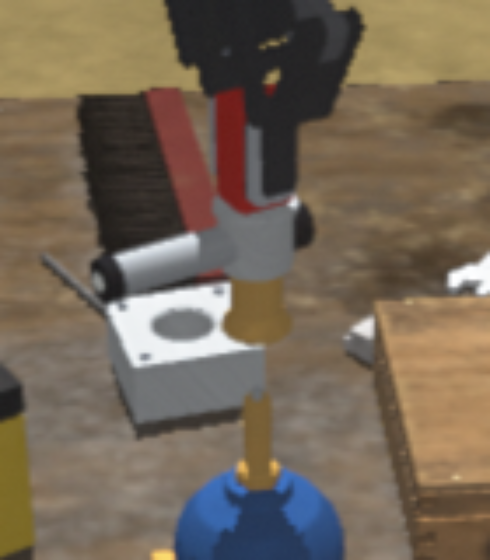

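The chuck hangs over the stem at about (258,340) in the crop, with the stem at (258,430), upright. In depth they differ by about 2 mm in y. I'll correct that, go lower and compare again.

move_arm --plan '[{"delta_pos": [-0.0016, 0.0027, 0.0067], "turn": [0, 0, 0], "fingers": 1}, {"delta_pos": [-0.0016, 0.0027, 0.0187], "turn": [0, 0, 0], "fingers": 1}, {"delta_pos": [-0.0016, 0.0027, 0.0267], "turn": [0, 0, 0], "fingers": 1}, {"delta_pos": [-0.0016, 0.0027, 0.0267], "turn": [0, 0, 0], "fingers": 1}, {"delta_pos": [-0.0016, 0.0027, 0.0267], "turn": [0, 0, 0], "fingers": 1}, {"delta_pos": [-0.0016, 0.0027, 0.0267], "turn": [0, 0, 0], "fingers": 1}]'

```text
clock: 8.8
position: [0.5337, 0.1469, 0.2516]
ee_rot: [0.972, 0.237, 0.0, 0.0]
ft_force: [0.1, 0.5, -2.3]
grip_width: 0.27
grasp_force: 98.0
```

```bash
python3 - <<'E'
from h import *
np.set_printoptions(precision=4,suppress=True)
o=get_obs();print(o['position'],o['ee_rot'],o['ft_force'],o['torque'])
for n in('side','top'):
  c=snap(n);P=pts(c);H,S,V=cv2.split(cv2.cvtColor(c['color'],cv2.COLOR_RGB2HSV))
  ok=(c['range_z']>0)&(np.hypot(P[...,0]-.5335,P[...,1]-.149)<.03)
  ybr=ok&(H>12)&(H<32)&(S>100)&(V>80)
  for lo,hi,r in((.1695,.1725,.0165),(.181,.199,.012),(.118,.149,.0065)):
    m=ybr&(P[...,2]>lo)&(P[...,2]<hi);q=P[m]; print(n,lo,len(q),circ(q,r,[.5335,.149]) if len(q)>5 else '')
save(c,'top3.png',(280,150,400,250),5)
E
```

```text
[0.5337 0.1469 0.2516] [0.9716 0.2366 0.0003 0.    ] [ 0.1365  0.5223 -2.3466] [ 0.0364 -0.0168 -0.0072]
side 0.1695 43 (array([0.5346, 0.1491]), np.float64(0.001007368800324749))
side 0.181 120 (array([0.5344, 0.1479]), np.float64(0.0006229508301780428))
side 0.118 115 (array([0.5338, 0.1481]), np.float64(0.0007795977389215775))
top 0.1695 5 
top 0.181 0 
top 0.118 2
```

View pics/top3.png

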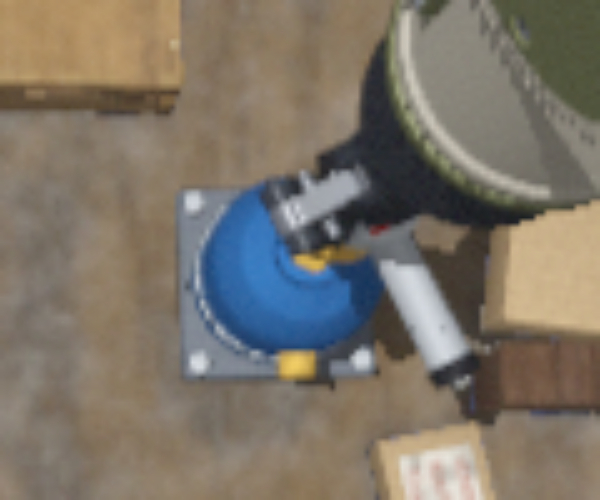

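The top view shows the tube pointing toward the lower right and clear of everything. The nut and stem base peek out at (310,260) in the crop. In the side depth the chuck and stem axes now agree to 0.6 mm, so I'm lowering.

move_arm --plan '[{"delta_pos": [-0.0007, 0, 0.0053], "turn": [0, 0, 0], "fingers": 1}, {"delta_pos": [-0.0007, 0, 0.0107], "turn": [0, 0, 0], "fingers": 1}, {"delta_pos": [-0.0007, 0, 0.016], "turn": [0, 0, 0], "fingers": 1}, {"delta_pos": [-0.0007, 0, 0.02], "turn": [0, 0, 0], "fingers": 1}, {"delta_pos": [-0.0007, 0, 0.024], "turn": [0, 0, 0], "fingers": 1}, {"delta_pos": [-0.0007, 0, 0.0267], "turn": [0, 0, 0], "fingers": 1}, {"delta_pos": [-0.0007, 0, 0.0293], "turn": [0, 0, 0], "fingers": 1}, {"delta_pos": [-0.0007, 0, 0.0293], "turn": [0, 0, 0], "fingers": 1}, {"delta_pos": [-0.0007, 0, 0.0293], "turn": [0, 0, 0], "fingers": 1}]'

```text
clock: 10.02
position: [0.5331, 0.1466, 0.2294]
ee_rot: [0.972, 0.237, 0.0, 0.0]
ft_force: [-0.2, 0.5, -2.2]
grip_width: 0.271
grasp_force: 98.0
```

Converted, 0.005 m / 0.75 = 0.0067, 0.004 m / 0.75 = 0.0053.

move_arm --plan '[{"delta_pos": [0, 0, 0.0013], "turn": [0, 0, 0], "fingers": 1}, {"delta_pos": [0, 0, 0.0027], "turn": [0, 0, 0], "fingers": 1}, {"delta_pos": [0, 0, 0.004], "turn": [0, 0, 0], "fingers": 1}, {"delta_pos": [0, 0, 0.0053], "turn": [0, 0, 0], "fingers": 1}, {"delta_pos": [0, 0, 0.0067], "turn": [0, 0, 0], "fingers": 1}, {"delta_pos": [0, 0, 0.0067], "turn": [0, 0, 0], "fingers": 1}, {"delta_pos": [0, 0, 0.0067], "turn": [0, 0, 0], "fingers": 1}]'

```text
clock: 10.9
position: [0.5332, 0.1466, 0.2245]
ee_rot: [0.972, 0.237, 0.0, 0.0]
ft_force: [-0.1, -0.3, 0.6]
grip_width: 0.267
grasp_force: 98.0
```

move_arm --plan '[{"delta_pos": [0, 0, 0.0007], "turn": [0, 0, 0], "fingers": 1}, {"delta_pos": [0, 0, 0.0013], "turn": [0, 0, 0], "fingers": 1}, {"delta_pos": [0, 0, 0.002], "turn": [0, 0, 0], "fingers": 1}, {"delta_pos": [0, 0, 0.0027], "turn": [0, 0, 0], "fingers": 1}, {"delta_pos": [0, 0, 0.0027], "turn": [0, 0, 0], "fingers": 1}, {"delta_pos": [0, 0, 0.0027], "turn": [0, 0, 0], "fingers": 1}]'

```text
clock: 11.65
position: [0.5331, 0.1466, 0.2223]
ee_rot: [0.972, 0.237, 0.0, 0.0]
ft_force: [-0.6, -0.2, 2.5]
grip_width: 0.265
grasp_force: 98.1
```

Converted, 0.0015 m / 0.75 = 0.002, 0.001 m / 0.75 = 0.0013.

move_arm --plan '[{"delta_pos": [0, 0, 0.0007], "turn": [0, 0, 0], "fingers": 1}, {"delta_pos": [0, 0, 0.0013], "turn": [0, 0, 0], "fingers": 1}, {"delta_pos": [0, 0, 0.002], "turn": [0, 0, 0], "fingers": 1}, {"delta_pos": [0, 0, 0.002], "turn": [0, 0, 0], "fingers": 1}, {"delta_pos": [0, 0, 0.002], "turn": [0, 0, 0], "fingers": 1}]'

```text
clock: 12.28
position: [0.5332, 0.1466, 0.2208]
ee_rot: [0.972, 0.237, 0.0, 0.0]
ft_force: [-0.4, -0.2, 2.3]
grip_width: 0.269
grasp_force: 98.1
```

Converted, 0.0008 m / 0.75 = 0.0011, 0.0004 m / 0.75 = 0.0005.

move_arm --plan '[{"delta_pos": [0, 0, 0.0005], "turn": [0, 0, 0], "fingers": 1}, {"delta_pos": [0, 0, 0.0011], "turn": [0, 0, 0], "fingers": 1}, {"delta_pos": [0, 0, 0.0011], "turn": [0, 0, 0], "fingers": 1}, {"delta_pos": [0, 0, 0.0011], "turn": [0, 0, 0], "fingers": 1}]'

```text
clock: 12.78
position: [0.5332, 0.1467, 0.2205]
ee_rot: [0.972, 0.237, 0.0, 0.0]
ft_force: [-1.9, -1.0, 7.3]
grip_width: 0.271
grasp_force: 98.7
```

Converted, 0.0008 m / 0.75 = 0.0011, 0.0004 m / 0.75 = 0.0005.

move_arm --plan '[{"delta_pos": [0, 0, 0.0005], "turn": [0, 0, 0], "fingers": 1}, {"delta_pos": [0, 0, 0.0011], "turn": [0, 0, 0], "fingers": 1}, {"delta_pos": [0, 0, 0.0011], "turn": [0, 0, 0], "fingers": 1}, {"delta_pos": [0, 0, 0.0011], "turn": [0, 0, 0], "fingers": 1}]'

```text
clock: 13.28
position: [0.5332, 0.1467, 0.22]
ee_rot: [0.972, 0.237, 0.0, 0.0]
ft_force: [-3.2, -0.5, 10.2]
grip_width: 0.269
grasp_force: 98.9
```

Converted, 0.0015 m / 0.75 = 0.002, 0.0012 m / 0.75 = 0.0016.

move_arm --plan '[{"delta_pos": [-0.0004, 0, 0.0005], "turn": [0, 0, 0], "fingers": 1}, {"delta_pos": [-0.0007, -0.0003, 0.0011], "turn": [0, 0, 0], "fingers": 1}, {"delta_pos": [-0.0007, -0.0003, 0.0016], "turn": [0, 0, 0], "fingers": 1}, {"delta_pos": [-0.0007, -0.0003, 0.002], "turn": [0, 0, 0], "fingers": 1}, {"delta_pos": [-0.0007, -0.0003, 0.002], "turn": [0, 0, 0], "fingers": 1}, {"delta_pos": [-0.0007, -0.0003, 0.002], "turn": [0, 0, 0], "fingers": 1}]'

```text
clock: 14.02
position: [0.5331, 0.1467, 0.2192]
ee_rot: [0.972, 0.237, 0.001, 0.0]
ft_force: [-1.4, -0.9, 13.7]
grip_width: 0.267
grasp_force: 99.5
```

Converted, 0.0011 m / 0.75 = 0.0015, 0.0008 m / 0.75 = 0.0011.

move_arm --plan '[{"delta_pos": [0, 0, 0.0005], "turn": [0, 0, 0], "fingers": 1}, {"delta_pos": [0, 0, 0.0011], "turn": [0, 0, 0], "fingers": 1}, {"delta_pos": [0, 0, 0.0015], "turn": [0, 0, 0], "fingers": 1}, {"delta_pos": [0, 0, 0.0015], "turn": [0, 0, 0], "fingers": 1}, {"delta_pos": [0, 0, 0.0015], "turn": [0, 0, 0], "fingers": 1}, {"delta_pos": [0, 0, 0.0015], "turn": [0, 0, 0], "fingers": 1}, {"delta_pos": [0, 0, 0.0015], "turn": [0, 0, 0], "fingers": 1}, {"delta_pos": [0, 0, 0.0015], "turn": [0, 0, 0], "fingers": 1}, {"delta_pos": [0, 0, 0.0015], "turn": [0, 0, 0], "fingers": 1}, {"delta_pos": [0, 0, 0.0015], "turn": [0, 0, 0], "fingers": 1}]'

```text
clock: 15.28
position: [0.5332, 0.1467, 0.2185]
ee_rot: [0.972, 0.237, 0.001, 0.0]
ft_force: [-4.6, -1.8, 17.2]
grip_width: 0.268
grasp_force: 99.8
```

```bash
python3 - <<'E'
from h import *
print(get_obs()['ft_force']);save(snap('side'),'side4.png',(210,110,350,270),3.5)
E
```

```text
[-4.60410001 -1.75007502 17.23705751]
```

View pics/side4.png

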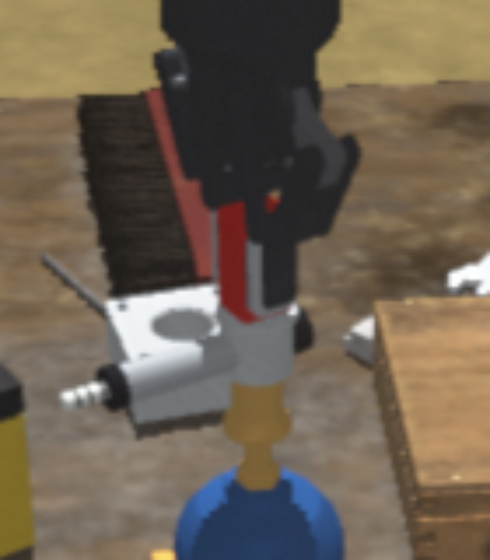

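The rod is out: white with rings at (85,393) in the crop. The force is about 20 N, so I'm holding a bit longer.

Converted, -0.0003 m / 0.75 = -0.0004.

move_arm --plan '[{"delta_pos": [-0.0004, 0, 0], "turn": [0, 0, 0], "fingers": 1}, {"delta_pos": [-0.0004, 0, 0], "turn": [0, 0, 0], "fingers": 1}, {"delta_pos": [-0.0004, 0, 0], "turn": [0, 0, 0], "fingers": 1}, {"delta_pos": [-0.0004, 0, 0], "turn": [0, 0, 0], "fingers": 1}, {"delta_pos": [-0.0004, 0, 0], "turn": [0, 0, 0], "fingers": 1}, {"delta_pos": [-0.0004, 0, 0], "turn": [0, 0, 0], "fingers": 1}, {"delta_pos": [-0.0004, 0, 0], "turn": [0, 0, 0], "fingers": 1}, {"delta_pos": [-0.0004, 0, 0], "turn": [0, 0, 0], "fingers": 1}, {"delta_pos": [-0.0004, 0, 0], "turn": [0, 0, 0], "fingers": 1}, {"delta_pos": [-0.0004, 0, 0], "turn": [0, 0, 0], "fingers": 1}]'

```text
clock: 16.58
position: [0.5331, 0.1467, 0.2186]
ee_rot: [0.972, 0.237, 0.001, 0.0]
ft_force: [-3.2, -1.0, 16.5]
grip_width: 0.266
grasp_force: 99.8
```

Now lifting off, straight up and slowly at first.

Converted, -0.055 m / 0.75 = -0.0733, -0.05 m / 0.75 = -0.0667.

move_arm --plan '[{"delta_pos": [0, 0, -0.0027], "turn": [0, 0, 0], "fingers": 1}, {"delta_pos": [0, 0, -0.008], "turn": [0, 0, 0], "fingers": 1}, {"delta_pos": [0, 0, -0.0147], "turn": [0, 0, 0], "fingers": 1}, {"delta_pos": [0, 0, -0.0227], "turn": [0, 0, 0], "fingers": 1}, {"delta_pos": [0, 0, -0.032], "turn": [0, 0, 0], "fingers": 1}, {"delta_pos": [0, 0, -0.0427], "turn": [0, 0, 0], "fingers": 1}, {"delta_pos": [0, 0, -0.056], "turn": [0, 0, 0], "fingers": 1}, {"delta_pos": [0, 0, -0.0667], "turn": [0, 0, 0], "fingers": 1}, {"delta_pos": [0, 0, -0.0733], "turn": [0, 0, 0], "fingers": 1}, {"delta_pos": [0, 0, -0.0733], "turn": [0, 0, 0], "fingers": 1}, {"delta_pos": [0, 0, -0.0733], "turn": [0, 0, 0], "fingers": 1}]'

```text
clock: 17.95
position: [0.5322, 0.1464, 0.2713]
ee_rot: [0.972, 0.237, -0.0, 0.0]
ft_force: [-0.7, -0.9, -2.8]
grip_width: 0.268
grasp_force: 98.2
```

```bash
python3 - <<'E'
from h import *
np.set_printoptions(precision=4,suppress=True)
o=get_obs();print(o['position'],o['ft_force'],totool((.504,.4035,.273)))
# stand pocket/top centre without gauge
for n in('top','side'):
    c=snap(n);P=pts(c);hs=cv2.cvtColor(c['color'],cv2.COLOR_RGB2HSV)
    m=(c['range_z']>0)&(abs(P[...,2]-.04)<.005)&(np.hypot(P[...,0]-.504,P[...,1]-.405)<.062)
    print(n,m.sum(),cv2.minAreaRect((P[m][:,:2]*1000).astype(np.float32)))
    d=(c['range_z']>0)&(P[...,2]<.034)&(np.hypot(P[...,0]-.504,P[...,1]-.405)<.026)
    print(' pocket',d.sum(),P[d].mean(0),np.percentile(P[d][:,2],5) if d.any() else '')
    k=m&(np.hypot(P[...,0]-.504,P[...,1]-.405)<.034);print(' rim min radius fit',circ(P[k][np.hypot(P[k][:,0]-.504,P[k][:,1]-.405)<.0225],.0205,[.504,.405]))
E
```

```text
[0.5322 0.1464 0.2713] [-0.6878 -0.9189 -2.7859] [ 0.0932 -0.2413 -0.0017]
top 923 ((504.10430908203125, 406.8599853515625), (80.4521255493164, 80.19640350341797), 12.253912925720215)
 pocket 198 [0.5066 0.4092 0.0151] 0.010874149154425894
 rim min radius fit (array([0.5041, 0.4058]), np.float64(0.0008772322712500662))
side 518 ((501.9399108886719, 403.4360656738281), (76.62129211425781, 86.70452117919922), 11.064557075500488)
 pocket 118 [0.5044 0.4213 0.0255] 0.015661259811179995
 rim min radius fit (array([0.5038, 0.4041]), np.float64(0.0013849026027496422))
```

Converted, -0.241 m / 0.75 = -0.3213, 0.0932 m / 0.75 = 0.1243.

move_arm --plan '[{"delta_pos": [0.008, -0.0213, 0], "turn": [0, 0, 0], "fingers": 1}, {"delta_pos": [0.0213, -0.056, 0], "turn": [0, 0, 0], "fingers": 1}, {"delta_pos": [0.04, -0.1053, 0], "turn": [0, 0, 0], "fingers": 1}, {"delta_pos": [0.06, -0.1573, 0], "turn": [0, 0, 0], "fingers": 1}, {"delta_pos": [0.08, -0.2093, 0], "turn": [0, 0, 0], "fingers": 1}, {"delta_pos": [0.1013, -0.2627, 0], "turn": [0, 0, 0], "fingers": 1}, {"delta_pos": [0.116, -0.3, 0], "turn": [0, 0, 0], "fingers": 1}, {"delta_pos": [0.1243, -0.3213, 0], "turn": [0, 0, 0], "fingers": 1}, {"delta_pos": [0.1243, -0.3213, 0], "turn": [0, 0, 0], "fingers": 1}, {"delta_pos": [0.1243, -0.3213, 0], "turn": [0, 0, 0], "fingers": 1}, {"delta_pos": [0.1243, -0.3213, 0], "turn": [0, 0, 0], "fingers": 1}]'

```text
clock: 19.42
position: [0.505, 0.402, 0.2718]
ee_rot: [0.972, 0.236, 0.0, 0.0]
ft_force: [-0.4, -0.5, -3.2]
grip_width: 0.272
grasp_force: 97.7
```

```bash
python3 - <<'E'
from h import *
np.set_printoptions(precision=4,suppress=True)
print(get_obs()['position'],totool((.504,.4033,.145)))
E
```

```text
[0.505  0.402  0.2718] [-0.0003 -0.0017  0.1268]
```

Converted, 0.127 m / 0.75 = 0.1693, -0.001 m / 0.75 = -0.0013.

move_arm --plan '[{"delta_pos": [0, -0.0013, 0.02], "turn": [0, 0, 0], "fingers": 1}, {"delta_pos": [0, -0.0013, 0.0533], "turn": [0, 0, 0], "fingers": 1}, {"delta_pos": [0, -0.0013, 0.0867], "turn": [0, 0, 0], "fingers": 1}, {"delta_pos": [0, -0.0013, 0.12], "turn": [0, 0, 0], "fingers": 1}, {"delta_pos": [0, -0.0013, 0.1467], "turn": [0, 0, 0], "fingers": 1}, {"delta_pos": [0, -0.0013, 0.1627], "turn": [0, 0, 0], "fingers": 1}, {"delta_pos": [0, -0.0013, 0.1693], "turn": [0, 0, 0], "fingers": 1}, {"delta_pos": [0, -0.0013, 0.1693], "turn": [0, 0, 0], "fingers": 1}, {"delta_pos": [0, -0.0013, 0.1693], "turn": [0, 0, 0], "fingers": 1}]'

```text
clock: 20.55
position: [0.5041, 0.4046, 0.1454]
ee_rot: [0.972, 0.237, 0.001, -0.0]
ft_force: [0.7, -0.7, -2.9]
grip_width: 0.27
grasp_force: 97.9
```

```bash
python3 - <<'E'
from h import *
np.set_printoptions(precision=4,suppress=True)
print(get_obs()['position'],totool((.504,.4033,.1)))
save(snap('side'),'side5.png',(200,100,340,240),3.5)
E
```

```text
[0.5041 0.4046 0.1454] [-0.0007  0.0011  0.0454]
```

View pics/side5.png

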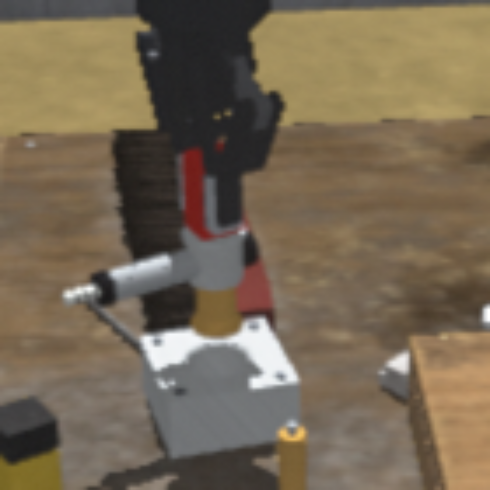

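The chuck hangs over the pocket at (217,345) in the crop, with the rod still out at (75,295). Lowering into the pocket.

Converted, 0.045 m / 0.75 = 0.06, 0.042 m / 0.75 = 0.056.

move_arm --plan '[{"delta_pos": [-0.0007, 0.0013, 0.008], "turn": [0, 0, 0], "fingers": 1}, {"delta_pos": [-0.0007, 0.0013, 0.016], "turn": [0, 0, 0], "fingers": 1}, {"delta_pos": [-0.0007, 0.0013, 0.024], "turn": [0, 0, 0], "fingers": 1}, {"delta_pos": [-0.0007, 0.0013, 0.0307], "turn": [0, 0, 0], "fingers": 1}, {"delta_pos": [-0.0007, 0.0013, 0.0373], "turn": [0, 0, 0], "fingers": 1}, {"delta_pos": [-0.0007, 0.0013, 0.044], "turn": [0, 0, 0], "fingers": 1}, {"delta_pos": [-0.0007, 0.0013, 0.0507], "turn": [0, 0, 0], "fingers": 1}, {"delta_pos": [-0.0007, 0.0013, 0.056], "turn": [0, 0, 0], "fingers": 1}, {"delta_pos": [-0.0007, 0.0013, 0.06], "turn": [0, 0, 0], "fingers": 1}, {"delta_pos": [-0.0007, 0.0013, 0.06], "turn": [0, 0, 0], "fingers": 1}, {"delta_pos": [-0.0007, 0.0013, 0.06], "turn": [0, 0, 0], "fingers": 1}]'

```text
clock: 21.98
position: [0.5039, 0.4031, 0.0998]
ee_rot: [0.972, 0.237, 0.0, -0.0]
ft_force: [0.1, 0.2, -3.3]
grip_width: 0.271
grasp_force: 97.9
```

Free so far; down the last 3 mm or so to contact.

Converted, 0.003 m / 0.75 = 0.004, 0.0025 m / 0.75 = 0.0033.

move_arm --plan '[{"delta_pos": [0, 0, 0.0013], "turn": [0, 0, 0], "fingers": 1}, {"delta_pos": [0, 0, 0.0027], "turn": [0, 0, 0], "fingers": 1}, {"delta_pos": [0, 0, 0.0033], "turn": [0, 0, 0], "fingers": 1}, {"delta_pos": [0, 0, 0.004], "turn": [0, 0, 0], "fingers": 1}, {"delta_pos": [0, 0, 0.004], "turn": [0, 0, 0], "fingers": 1}, {"delta_pos": [0, 0, 0.004], "turn": [0, 0, 0], "fingers": 1}]'

```text
clock: 22.72
position: [0.5039, 0.4031, 0.0968]
ee_rot: [0.972, 0.237, 0.0, -0.0]
ft_force: [-0.8, -1.1, 1.6]
grip_width: 0.267
grasp_force: 98.5
```

Converted, -0.14 m / 0.75 = -0.1867, -0.11 m / 0.75 = -0.1467.

move_arm --plan '[{"delta_pos": [0, 0, 0], "turn": [0, 0, 0], "fingers": 0.7}, {"delta_pos": [0, 0, 0], "turn": [0, 0, 0], "fingers": 0.6}, {"delta_pos": [0, 0, 0], "turn": [0, 0, 0], "fingers": 0.45}, {"delta_pos": [0, 0, 0], "turn": [0, 0, 0], "fingers": 0.35}, {"delta_pos": [0, 0, 0], "turn": [0, 0, 0], "fingers": 0.35}, {"delta_pos": [0, 0, 0], "turn": [0, 0, 0], "fingers": 0.35}, {"delta_pos": [0, 0, -0.008], "turn": [0, 0, 0], "fingers": 0.35}, {"delta_pos": [0, 0, -0.0267], "turn": [0, 0, 0], "fingers": 0.35}, {"delta_pos": [0, 0, -0.06], "turn": [0, 0, 0], "fingers": 0.35}, {"delta_pos": [0, 0, -0.1], "turn": [0, 0, 0], "fingers": 0.35}, {"delta_pos": [0, 0, -0.1467], "turn": [0, 0, 0], "fingers": 0.35}, {"delta_pos": [0, 0, -0.1867], "turn": [0, 0, 0], "fingers": 0.35}]' --force 30

```text
clock: 24.22
position: [0.5038, 0.4033, 0.2393]
ee_rot: [0.972, 0.237, 0.001, -0.0]
ft_force: [-0.1, 0.5, 0.1]
grip_width: 0.646
grasp_force: 0.0
```

```bash
python3 - <<'E'
from h import *
c=snap('side');save(c,'side6.png',(190,80,350,240),3.5)
P=pts(c);H,S,V=cv2.split(cv2.cvtColor(c['color'],cv2.COLOR_RGB2HSV))
r=((H<8)|(H>172))&(S>140)&(V>80)&(np.hypot(P[...,0]-.504,P[...,1]-.4)<.03)&(P[...,2]>.07)
print(r.sum(),np.percentile(P[r],[2,50,98],axis=0),get_obs()['ft_force'])
E
```

```text
337 [[0.48863147 0.38554319 0.08148691]
 [0.50297807 0.394445   0.11091836]
 [0.52052451 0.41114269 0.12830141]] [0.33516369 0.54251178 4.26179283]
```

View pics/side6.png

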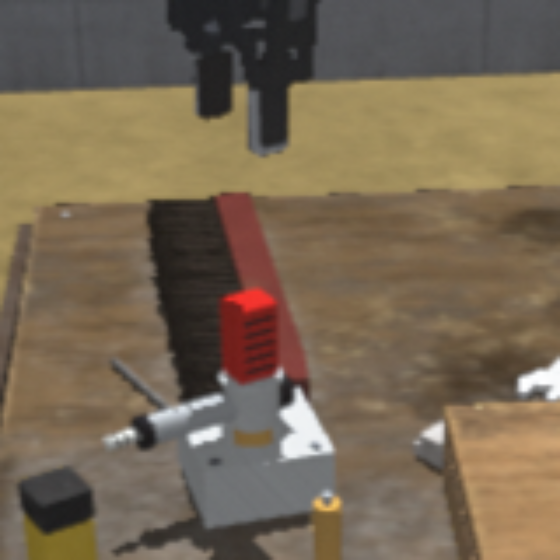

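The gauge stands upright and fully down in its stand at (250,380), with its top at 0.128 m. The rod is still out at (122,440) and the gripper is clear. Handing in.

```bash
python3 -c "
from workcell import hand_in;print(hand_in())"
```

```text
the job is handed in; nothing more can be done
None
```

I pressed the gauge onto the valve at about 20 N for over two seconds, which pushed the rod out, then stood it upright and fully down in its stand with the rod still out and let go; I handed the job in at about 24 s, and no verdict came back.

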